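# Load the rivet feeder by feel and stroke the treadle

### The arm

A 7-joint arm with a two-finger parallel gripper is mounted at the origin on the work surface. World frame = base frame: x ahead of the robot, y to its left, z up, the work surface at z = 0. Lengths are in mm, angles in rad, forces in N, time in s.
With the tool pointing down it reaches from about 400 to 875 mm from the base axis. Payload 4.4 kg.
Tool frame: the origin (TCP) lies on the centre line of the jaws, within the pads' length; the fingertips stand 14 mm ahead of it and the grasp point (between the pads) lies 5 mm behind it (tips_ahead is the distance from the TCP to the fingertips, in mm); z points along the fingers, y is the line along which they close (so a half turn about z gives the same grasp; the last joint's range is limited). The gripper opens to 85 mm and grips with 20 to 120 N. Pads are 22 mm wide; open, the fingers measure 114 mm over their backs; the gripper's body (76 mm by 85 mm) begins 54 mm behind the grasp point. The pads swing forward as they close: fully open they stand 13 mm farther back than shut.
Start: joints at [1.136, 0.628, 0.038, 1.517, -0.027, 0.996, -0.02], TCP at [234.35, -606.298, 245.313] pointing down, gripper open.
Joint ranges: [-3.06, 3.06], [-0.37, 2.12], [-1.25, 1.32], [0.18, 2.47], [-1.1, 4.24], [0.23, 1.98], [-2.94, 2.94]. Speed limits (rad/s): [2.57, 2.57, 3.14, 3.14, 3.14, 3.14, 3.14].

### API

Orientations are given as [roll, pitch, yaw] about the fixed x, y, z axes, in that order (R = Rz(yaw) Ry(pitch) Rx(roll)).
In Python, from cell import * gives the robot as it stands.
- The arm moves only by the tool move_arm, never from a script. Its argument "rows" is text: rows parted by semicolons, each of 7 numbers parted by spaces: the shift along the tool's x, y, z scaled (see below), then the turn, a rotation vector about the tool's x, y, z scaled (see below), then the closure, from -1 (fully open) to 1 (shut). A call has 1 to 12 rows; each row is the pose to reach, as a shift and turn from the pose commanded when the call began, along the tool's axes at that moment; what a row does not reach only later rows make up. The controller multiplies each number of a shift by 0.3 m and each number of a turn by pi/2 rad. A row lasts 1/12 s, in which the tool goes at most 41.7 mm and 7.16 degrees, less where a joint would pass 70% of its speed; a pose out of reach is approached as far as the arm can. A call with a number of a shift or a turn outside -1 to 1 is refused whole. A call with a gripper value outside its range is refused whole. The fingers move at their own pace and stop on an object; the grip force is fixed at half the most. Time passes only in rows, so rows that repeat a pose let the fingers close. It gives the time, the measured TCP pose, the force, the opening and the grip force at its end, in the units of the state.
- read_state(): the state, without advancing time (a new reading comes with each control period).
- get_image(name): name is "scene" or "top"; returns a dict with "img" (480x640x3 uint8, red, green, blue), "vfov" (degrees; the focal length in pixels is half the picture's height over the tangent of half this angle, whatever the lens; pixels are square), "cx", "cy" (the principal point, pixels), "k1" (the pictures are not rectified: a ray, as slopes to the right and down, at radius r is drawn at 1 + k1 r^2 times it, then the intrinsics apply), "extrinsics" (4x4, takes a point from camera to world coordinates). Camera axes: x right, y up, looking along -z (the intrinsics and any distortion apply to the point x, -y, -z); pixel columns grow to the right and rows downward; lengths in mm; the calibration is good to about 2 mm. A picture is of the moment at which its call begins. There is no depth.
- finish_job(): hands the job in; it is judged then, once.
The state is a dict: "clock": time; "qpos": joint angles; "qd": joint speeds; "tau": joint torques, N m; "eef_pos": TCP position; "tool_rot": TCP orientation; "force": force on the tool from outside, world axes, zero at the start; "torque": the same for the moment, N m; "width": finger opening in mm; "gripper_force": force on a finger pad.
Only numpy, scipy, OpenCV 4.12 (cv2) and the standard library are available. Lean on these libraries where they do the work, as an engineer would, in place of code of your own. Each camera call takes 0.05 s, during which the arm holds its last target. There are 200 camera calls.

### The job

Draw the long rivet tube out of the sloping stock rack and stand it, cap up, in the feeder well of the rivet press that lets it go all the way down: two of the three wells are jammed deep inside, so feel for the clear one, and let go of the tube there. Then press the treadle of the press down to its stop and let it come back up. Leave the other two tubes in the rack and do not move the jar.

Things in the scene. Friction and masses are not known exactly. Their poses are not given: they have to be found in the camera images.
- long_tube: The tube to move, the longest of the three: 24 mm in diameter, 130 mm long, clear with brass rivets inside, its upper 40 mm a plain black cap of the same diameter (grip there); rounded foot; about 70 g. Origin: centre of its foot end; z runs from foot to cap. It starts in one of the three holes of the sloping rack, 48 mm deep, 82 mm standing out.
- ball_tube: Bystander tube in the rack, 24 mm in diameter, 107 mm long with a ball top (28 mm). Origin: centre of its foot, z along it. Leave it.
- disc_tube: Bystander tube in the rack, 24 mm in diameter, 95 mm long with a wide disc cap (36 mm). Origin: centre of its foot, z along it. Leave it.
- stock: Wooden stock rack, 190 mm wide (y), on a 130 mm deep base, about 95 mm high. Origin: centre of its underside. Three holes in a row along its y, 62 mm apart (at y = -62, 0, 62 mm), 26.5 mm wide, 48 mm deep, all leaning 0.5 rad from vertical with their mouths towards the rack's -x side. Fixed.
- station: Rivet press base plate, 220 (x) by 320 (y) by 12 mm, fixed. Origin: centre of its underside. On it: blue C-frame, 235 mm high, 70 mm wide, centred at y = -105 mm (column x = 53 to 103 mm, head from x = 11 mm, 177 mm up); before it (-x) the treadle; to its left (+y) the wooden feeder block, 50 by 186 mm, top 90 mm above the table, with three wells.
- well1 (a point): Centre of the mouth of the feeder well nearest the press frame, 90 mm above the table; the wells are 62 mm apart along the station's y, vertical, 27 mm wide with a 3 mm chamfer. The three look alike: the clear one is 60 mm deep, the jammed ones stop a tube 28 to 33 mm down. Which is clear varies.
- well2 (a point): Mouth of the middle well, as well1.
- well3 (a point): Mouth of the well farthest from the press frame, as well1.
- treadle_pad (a point): Centre of the top of the rubber pad (45 by 50 mm) near the free end of the treadle, a steel plate 100 mm long (x), 58 mm wide, hinged 78 mm from this point in the station's +x, 30 mm above the table. At rest it rises 0.3 rad towards the robot; this point moves with it, 23 mm down to the stop. Pressing here takes 5 N at first, 12 N at the stop.
- treadle (a joint): Treadle angle in rad: 0 at rest (up), 0.30 down at its stop; a spring returns it.
- jar: Bystander glass jar with metal lid, 60 mm in diameter, 85 mm high. Origin: centre of its underside. Leave it.

How it is judged:
By the outcome, as a careful person would: the job done as asked, in the order asked, and still so for the second after the job is handed in, with the robot touching nothing.
It also fails if it takes over 64 s, if anything falls off the work surface, if the arm or the gripper's body presses on something with over 40 N, if the wrist force passes 120 N, or if a joint passes its speed limit or range.

## Working session

There is one attempt and no reset: what is moved stays moved. The work goes in short steps, Python scripts to look and compute and a tool call to move; the robot and the scene stay as the last step left them, time stands still between calls to the robot, and variables do not carry over. Pictures are saved under pics/ and viewed, at most 10 in all, crops included, and the job is handed in when it is done.

Besides the shell and the picture viewer there is one more tool, called in YAML: its name, and indented under it one key for each argument. move_arm: Moves the arm, as the interface text tells. Its arguments: {"type":"object","properties":{"rows":{"type":"string"}},"required":["rows"]}

```bash
mkdir -p pics
python3 - <<'E'
from cell import *
import cv2,numpy as np
s=read_state();print(s)
for n in("scene","top"):
    g=get_image(n);cv2.imwrite(f"pics/{n}0.png",g["img"][:,:,::-1]);print(n,g["vfov"],g["cx"],g["cy"],g["k1"],np.round(g["extrinsics"],3).tolist())
E
```

```text
{'clock': 0.0, 'qpos': array([ 1.13620833,  0.62933884,  0.03843635,  1.51839494, -0.02696855,
        0.9963028 , -0.01997545]), 'qd': array([-0.00205893, -0.00029627,  0.00254963, -0.00121096, -0.00042928,
        0.00016039,  0.00055494]), 'tau': array([-7.55691981e-04, -5.63403046e+01,  1.22600555e+00, -1.93444276e+01,
        1.10328294e-02,  1.05497916e-02, -2.96457941e-06]), 'eef_pos': array([ 234.11539701, -605.71610791,  244.3850859 ]), 'tool_rot': array([-3.13966721e+00,  4.87226129e-05,  3.68833636e-01]), 'force': array([ 0.71573279, -0.03924324, -0.65970957]), 'torque': array([-0.018282  , -0.01553664, -0.07132905]), 'gripper_force': 0.0, 'width': 85.69309193110729}
scene 54.49809231019373 319.7405509210362 238.11280915912616 0.031836421265390484 [[-0.353, -0.699, 0.622, 1178.754], [0.936, -0.268, 0.23, 254.132], [0.006, 0.663, 0.749, 769.313], [0.0, 0.0, 0.0, 1.0]]
top 55.06015793693331 320.3800075747231 236.8043905046127 0.02486177246279634 [[-0.028, 0.985, -0.171, 479.102], [-1.0, -0.029, -0.001, 56.498], [-0.006, 0.171, 0.985, 823.201], [0.0, 0.0, 0.0, 1.0]]
```

View pics/scene0.png

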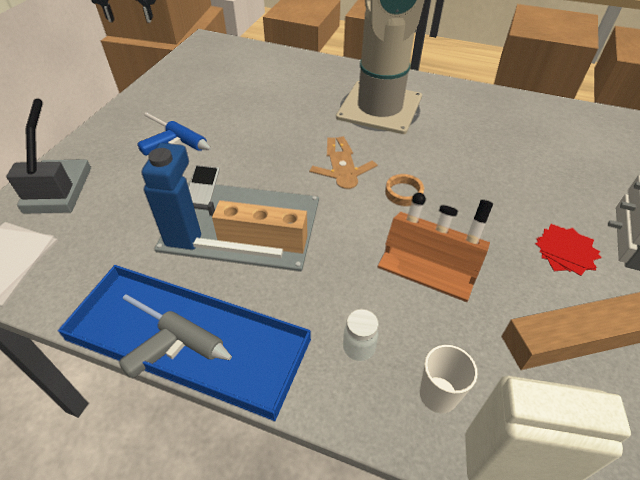

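View pics/top0.png

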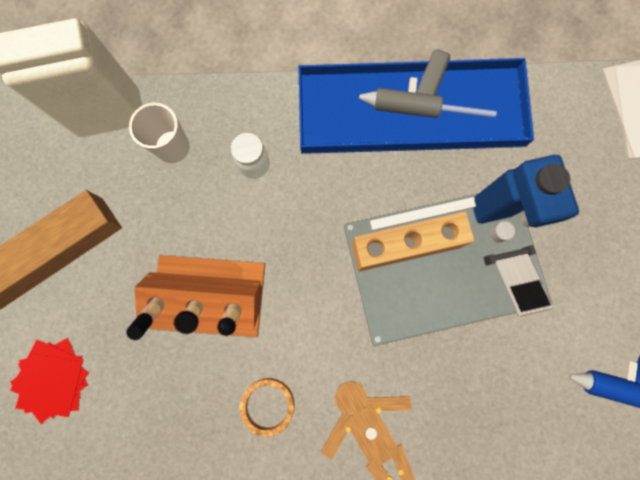

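The scene view shows the rack with the long tube at (485,210), and the press with wells at (231,211), (260,215) and (290,219). The top view shows the long black cap at (140,326), the wells at (375,248), (413,240) and (450,232), and the black pad at (529,296). The long tube is in the rack's +y hole.

```bash
cat > h.py <<'E'
from cell import *
import cv2,numpy as np
class Cam:
    def __init__(s,n,img=True):
        g=get_image(n);s.img=g["img"];s.f=240/np.tan(np.radians(g["vfov"]/2));s.K=np.array([[s.f,0,g["cx"]],[0,s.f,g["cy"]],[0,0,1.]]);s.d=np.array([g["k1"],0,0,0.]);s.E=np.array(g["extrinsics"])
    def ray(s,p):
        u=cv2.undistortPoints(np.array([[p]],float),s.K,s.d)[0,0]
        v=s.E[:3,:3]@np.array([u[0],-u[1],-1]);return s.E[:3,3],v/np.linalg.norm(v)
    def at(s,p,z):
        o,v=s.ray(p);return o+v*(z-o[2])/v[2]
    def px(s,P):
        c=s.E[:3,:3].T@(np.array(P,float)-s.E[:3,3]);return cv2.projectPoints(np.array([[c[0],-c[1],-c[2]]]),np.zeros(3),np.zeros(3),s.K,s.d)[0][0,0]
def tri(a,p,b,q):
    o1,v1=a.ray(p);o2,v2=b.ray(q);t=np.linalg.lstsq(np.c_[v1,-v2],o2-o1,rcond=None)[0]
    A,B=o1+v1*t[0],o2+v2*t[1];return (A+B)/2,np.linalg.norm(A-B)
E
python3 - <<'E'
from h import *
T=Cam("top");S=Cam("scene")
def comps(c,name,box,f,mn=20):
    x0,y0,x1,y1=box;im=c.img[y0:y1,x0:x1].astype(int);m=f(im).astype(np.uint8)
    n,l,st,ce=cv2.connectedComponentsWithStats(m)
    for i in range(1,n):
        if st[i,4]>=mn:
            pts=np.argwhere(l==i)[:,::-1].astype(np.float32)
            r=cv2.minAreaRect(pts);r2=cv2.boxPoints(r)+[x0,y0]
            print(name,st[i,4],(ce[i]+[x0,y0]).round(1),"rect",np.round(r2,1).tolist())
dark=lambda im:im.max(2)<50
comps(T,"Tcap",(110,270,270,350),dark)
comps(S,"Scap",(400,180,510,260),dark)
comps(T,"Tpad",(480,240,570,320),dark)
comps(S,"Spad",(170,150,230,215),dark)
wood=lambda im:(im[...,0]-im[...,2]>60)&(im[...,0]>170)
comps(T,"Tblk",(340,200,490,280),wood,200)
comps(T,"Twell",(355,215,475,268),lambda im:im[...,0]<170)
for p in((375,248),(413,240),(450,232)):print("well",T.at(p,90).round(1))
a=T.img[235:345,120:275];b=S.img[185:305,370:500]
a=cv2.resize(a,None,fx=3.5,fy=3.5,interpolation=cv2.INTER_CUBIC)
b=cv2.resize(b,None,fx=3.2,fy=3.2,interpolation=cv2.INTER_CUBIC)
h=max(a.shape[0],b.shape[0]);a,b=[cv2.copyMakeBorder(x,0,h-x.shape[0],0,0,0) for x in(a,b)]
print(a.shape,b.shape)
o=np.hstack([a,b]);o=o[:,:,::-1]
cv2.imwrite("pics/c1.png",cv2.resize(o,(800,int(o.shape[0]*800/o.shape[1]))));print(o.shape)
E
```

```text
Tcap 372 [185.8 321.8] rect [[171.0, 322.0], [186.0, 307.0], [200.5, 321.5], [185.5, 336.5]]
Tcap 381 [139.2 326.1] rect [[124.5, 332.4], [143.0, 310.2], [154.2, 319.5], [135.7, 341.8]]
Tcap 212 [226.3 326.2] rect [[219.0, 318.0], [234.0, 318.0], [234.0, 334.0], [219.0, 334.0]]
Scap 109 [418.4 198.4] rect [[412.0, 193.0], [424.0, 193.0], [424.0, 203.0], [412.0, 203.0]]
Scap 265 [482.9 210.7] rect [[473.3, 218.9], [481.0, 198.4], [492.7, 202.8], [485.0, 223.3]]
Scap 120 [448.1 210.2] rect [[438.7, 210.9], [441.0, 204.0], [457.2, 209.4], [454.9, 216.3]]
Tpad 709 [529.8 295.6] rect [[511.5, 287.1], [542.4, 279.4], [548.5, 303.9], [517.6, 311.6]]
Spad 332 [203.9 175. ] rect [[191.7, 181.9], [193.3, 165.9], [216.1, 168.2], [214.5, 184.1]]
Tblk 3270 [412.3 239.4] rect [[349.7, 237.5], [466.4, 209.6], [474.0, 241.3], [357.3, 269.2]]
Twell 406 [377.1 224.5] rect [[351.8, 221.1], [440.7, 200.7], [444.1, 215.3], [355.1, 235.7]]
Twell 94 [472. 223.] rect [[468.0, 215.0], [474.0, 215.0], [474.0, 238.0], [468.0, 238.0]]
Twell 155 [448.1 230. ] rect [[440.3, 235.8], [444.0, 221.0], [455.5, 223.9], [451.8, 238.7]]
Twell 146 [410.7 238.2] rect [[402.3, 243.5], [407.5, 229.0], [418.7, 233.1], [413.4, 247.6]]
Twell 196 [374.6 247.3] rect [[367.0, 240.0], [381.0, 240.0], [381.0, 255.0], [367.0, 255.0]]
Twell 1509 [436.4 258.7] rect [[363.0, 241.0], [474.0, 241.0], [474.0, 267.0], [363.0, 267.0]]
well [585.3 -30.   90. ]
well [596.6 -91.7  90. ]
well [ 607.9 -152.    90. ]
(385, 542, 3) (385, 416, 3)
(385, 958, 3)
```

View pics/c1.png

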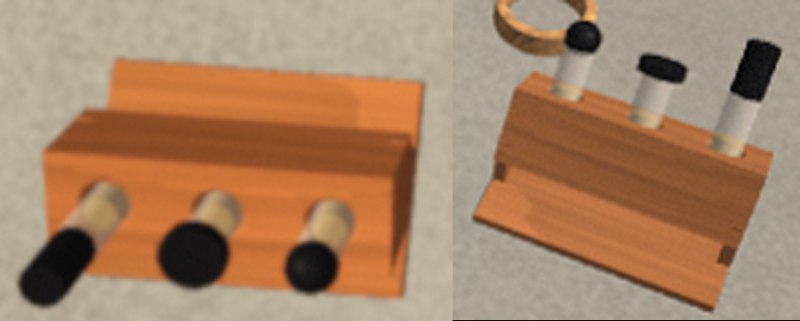

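The crop shows the long tube's black cap in both views, leaning towards the robot. Its neighbours stay clear of it along the rack.

Run:
```python
from h import *
T=Cam("top");S=Cam("scene")
c,e=tri(T,(139.2,326.1),S,(482.9,210.7));print("cap mid",c.round(1),e)
a,e1=tri(T,(130.1,337.1),S,(486.9,200.6));b,e2=tri(T,(148.6,314.9),S,(479.2,221.1))
d=(a-b);print(a.round(1),b.round(1),np.linalg.norm(d),e1,e2,(d/np.linalg.norm(d)).round(3))
print("rack back edge",[T.at(p,12).round(1) for p in((158.3,255.5),(264.4,263.1))])
print("ball",tri(T,(226.3,326.2),S,(418.4,198.4)),"disc",tri(T,(185.8,321.8),S,(448.1,210.2)))
g=[T.at(p,12) for p in((347,224),(376,344),(550,308))];print("plate",np.round(g,1))
print("pad rough",T.at((529.8,295.6),53).round(1),tri(T,(529.8,295.6),S,(203.9,175.)))
# plane from two-view axis
ps=[]
for cam,p,q in((T,(130.1,337.1),(148.6,314.9)),(S,(486.9,200.6),(479.2,221.1))):
    n=np.cross(cam.ray(p)[1],cam.ray(q)[1]);ps.append(n/np.linalg.norm(n))
ax=np.cross(*ps);ax/=np.linalg.norm(ax);print("axis",ax.round(3),np.arccos(abs(ax[2])))
```

```text
cap mid [473.4 326.5 134.1] 0.02236986566212198
[459.1 330.1 149.9] [488.7 322.6 118.1] 44.124779626227564 4.52543338726786 6.188369378149197 [-0.672  0.172  0.721]
rack back edge [array([594.3, 345.7,  12. ]), array([575.3, 157.8,  12. ])]
ball (array([469.05135908, 202.1604154 , 120.47678903]), np.float64(0.6100653439790967)) disc (array([477.33574223, 263.98431163, 116.77061842]), np.float64(0.724406292429434))
plate [[ 641.6    8.9   12. ]
 [ 430.4  -32.8   12. ]
 [ 483.5 -335.1   12. ]]
pad rough [ 504.2 -284.9   53. ] (array([ 503.85499586, -281.05275172,   60.55494513]), np.float64(0.8889695157044415))
axis [-0.465  0.043  0.884] 0.4861660401727787
```

```bash
cat >> h.py <<'E'
from scipy.spatial.transform import Rotation as Ro
AX=np.array([-.477,.048,.878]);AX/=np.linalg.norm(AX)
def frame(z,x):
    z=np.array(z,float);z/=np.linalg.norm(z);x=np.array(x,float);x-=z*(x@z);x/=np.linalg.norm(x)
    return np.c_[x,np.cross(z,x),z]
YR=[.1006,.995,0];YS=[-np.sin(.18),np.cos(.18),0]
RG=frame(-AX,YR);RV=frame([0,0,-1],YS);RV1=frame([0,0,-1],YR)
def row(pos,R,st=None):
    st=st or read_state();p=np.array(st["eef_pos"]);C=Ro.from_euler("xyz",st["tool_rot"]).as_matrix()
    d=C.T@(np.array(pos)-p)/300;r=Ro.from_matrix(C.T@R).as_rotvec()/(np.pi/2)
    print("row",d.round(4),r.round(4),"mm",round(np.linalg.norm(d)*300),"deg",round(np.linalg.norm(r)*90))
E
python3 - <<'E'
from h import *
S=Cam("scene")
for p in((290,218.5),(260,215),(231,211)):print(S.at(p,90).round(1))
row([470,-420,300],RV1);row([500,-160,320],RV1)
E
```

```text
[586.4 -29.4  90. ]
[599.1 -90.2  90. ]
[ 610.  -150.5   90. ]
row [ 0.9565 -0.2957 -0.1829] [-2.000e-04 -2.000e-04 -7.011e-01] mm 305 deg 63
row [ 1.3622 -1.0681 -0.2492] [-2.000e-04 -2.000e-04 -7.011e-01] mm 525 deg 63
```

move_arm:
  rows: "0.95 -0.3 -0.2 0 0 -0.7 -1;0.95 -0.3 -0.2 0 0 -0.7 -1;0.95 -0.3 -0.2 0 0 -0.7 -1;0.95 -0.3 -0.2 0 0 -0.7 -1;0.95 -0.3 -0.2 0 0 -0.7 -1;0.95 -0.3 -0.2 0 0 -0.7 -1;0.95 -0.3 -0.2 0 0 -0.7 -1;0.95 -0.3 -0.2 0 0 -0.7 -1;0.95 -0.3 -0.2 0 0 -0.7 -1;0.95 -0.3 -0.2 0 0 -0.7 -1"

```text
clock: 1.18
eef_pos: [469.1, -418.3, 305.6]
tool_rot: [3.141, -0.0, 1.474]
force: [0.6, -0.6, -0.7]
width: 85.8
gripper_force: 0.0
```

Run:
```python
from h import *
s=read_state();print(s["clock"],s["eef_pos"],s["tool_rot"],s["qpos"].round(2));row([490,-130,320],RV1)
```

```text
1.1833 [ 469.09714796 -418.3321001   305.5871051 ] [ 3.14073241e+00 -2.38396420e-04  1.47387276e+00] [ 0.85  0.55 -0.27  1.5   0.16  1.11  0.45]
row [ 0.9634 -0.0236 -0.0478] [ 0.0005 -0.0002  0.0024] mm 289 deg 0
```

move_arm:
  rows: "1 0 0 0 0 0 -1;1 0 0 0 0 0 -1;1 0 0 0 0 0 -1;1 0 0 0 0 0 -1;1 0 0 0 0 0 -1;1 0 0 0 0 0 -1;1 0 0 0 0 0 -1;1 0 0 0 0 0 -1"

```text
clock: 1.85
eef_pos: [498.7, -113.8, 305.8]
tool_rot: [3.141, -0.004, 1.473]
force: [0.8, 0.7, -0.4]
width: 85.4
gripper_force: 0.0
```

move_arm:
  rows: "0.95 -0.1 0 0 0 0 -1;0.95 -0.1 0 0 0 0 -1;0.95 -0.1 0 0 0 0 -1;0.95 -0.1 0 0 0 0 -1;0.95 -0.1 0 0 0 0 -1;0.95 -0.1 0 0 0 0 -1;0.95 -0.1 0 0 0 0 -1;0.95 -0.1 0 0 0 0 -1"

```text
clock: 2.52
eef_pos: [496.8, 173.9, 305.8]
tool_rot: [3.141, -0.006, 1.475]
force: [0.1, 1.8, 1.3]
width: 85.6
gripper_force: 0.0
```

Run:
```python
from h import *
s=read_state();print(s["clock"],s["eef_pos"],s["tool_rot"],s["qpos"].round(2));
G=np.array([473.4,326.5,134.5]);row(G+AX*(-2+100),RG)
```

```text
2.5167 [496.75861107 173.90763917 305.76632253] [ 3.14144481 -0.00646528  1.47524485] [-0.1   0.4  -0.41  1.78  0.18  1.   -0.67]
row [ 0.4978 -0.2826  0.2874] [-0.3181 -0.0047  0.0022] mm 192 deg 29
```

move_arm:
  rows: "0.5 -0.28 0.1 -0.32 0 0 -1;0.5 -0.28 0.1 -0.32 0 0 -1;0.5 -0.28 0.1 -0.32 0 0 -1;0.5 -0.28 0.1 -0.32 0 0 -1;0.5 -0.28 0.29 -0.32 0 0 -1;0.5 -0.28 0.29 -0.32 0 0 -1;0.5 -0.28 0.29 -0.32 0 0 -1;0.5 -0.28 0.29 -0.32 0 0 -1"

```text
clock: 3.18
eef_pos: [427.7, 324.0, 216.3]
tool_rot: [2.64, -0.0, 1.469]
force: [-1.0, 0.1, -0.6]
width: 85.4
gripper_force: 0.0
```

Run:
```python
from h import *
s=read_state();print(s["clock"],s["eef_pos"],s["tool_rot"],s["qpos"].round(2));
G=np.array([473.4,326.5,134.5]);row(G+AX*(-2),RG)
```

```text
3.1833 [427.69609355 323.95494151 216.34273941] [ 2.63978317e+00 -2.45532559e-04  1.46882651e+00] [-0.92  0.44 -0.07  2.17  1.08  0.54 -2.04]
row [0.0239 0.0009 0.3183] [ 0.0013  0.0004 -0.0007] mm 96 deg 0
```

move_arm:
  rows: "0.024 0 0.1 0 0 0 -1;0.024 0 0.2 0 0 0 -1;0.024 0 0.26 0 0 0 -1;0.024 0 0.3 0 0 0 -1;0.024 0 0.318 0 0 0 -1;0.024 0 0.318 0 0 0 -1;0.024 0 0.318 0 0 0 -1"

```text
clock: 3.77
eef_pos: [476.3, 325.1, 135.0]
tool_rot: [2.639, -0.0, 1.467]
force: [0.5, -0.7, 0.2]
width: 85.1
gripper_force: 0.0
```

Run:
```python
from h import *
s=read_state();print(s["clock"],s["eef_pos"],s["tool_rot"],s["qpos"].round(2));
G=np.array([473.4,326.5,134.5]);row(G+AX*(-2),RG)
a=Cam("top").img[220:380,60:270];b=Cam("scene").img[140:260,400:560]
a=cv2.resize(a,(525,400));b=cv2.resize(b,(533,400));cv2.imwrite("pics/g1.png",cv2.resize(np.hstack([a,b])[:,:,::-1],(800,302)))
```

```text
3.7667 [476.33066139 325.10844669 134.98701954] [ 2.63869951e+00 -2.59132573e-04  1.46651308e+00] [-0.93  0.63  0.06  2.15  1.41  0.38 -2.33]
row [ 0.0036 -0.0097  0.0032] [ 0.002   0.0011 -0.002 ] mm 3 deg 0
```

View pics/g1.png

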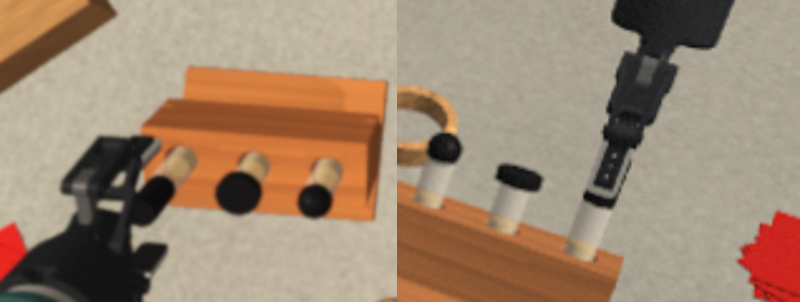

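The fingers straddle the cap with the tube midway between them, so I correct 3 mm and close.

move_arm:
  rows: "0.003 -0.009 0.003 0 0 0 -1;0.003 -0.009 0.003 0 0 0 1;0.003 -0.009 0.003 0 0 0 1;0.003 -0.009 0.003 0 0 0 1;0.003 -0.009 0.003 0 0 0 1;0.003 -0.009 0.003 0 0 0 1;0.003 -0.009 0.003 0 0 0 1;0.003 -0.009 0.003 0 0 0 1;0.003 -0.009 0.003 0 0 0 1"

```text
clock: 4.62
eef_pos: [473.9, 326.9, 132.8]
tool_rot: [2.639, -0.0, 1.469]
force: [-4.3, -1.0, 4.3]
width: 22.6
gripper_force: 58.5
```

Run:
```python
from h import *
s=read_state();print(s["clock"],s["eef_pos"],s["tool_rot"],s["force"],s["torque"],s["width"],s["gripper_force"])
G=np.array([473.4,326.5,134.5]);row(np.array(s["eef_pos"])+AX*80,RG)
```

```text
4.6167 [473.94069759 326.93692309 132.77249491] [ 2.63899740e+00 -3.09417953e-04  1.46867159e+00] [-4.34906037 -1.00450248  4.33473787] [-0.05669254  0.6146181  -0.08047634] 22.576832561539625 58.49583148956299
row [-2.000e-04  7.000e-04 -2.667e-01] [ 0.0018  0.0004 -0.0009] mm 80 deg 0
```

Gripped at 22.6 mm. I draw it out along the axis.

move_arm:
  rows: "0 0 -0.03 0 0 0 1;0 0 -0.06 0 0 0 1;0 0 -0.1 0 0 0 1;0 0 -0.14 0 0 0 1;0 0 -0.18 0 0 0 1;0 0 -0.22 0 0 0 1;0 0 -0.25 0 0 0 1;0 0 -0.27 0 0 0 1;0 0 -0.27 0 0 0 1"

```text
clock: 5.37
eef_pos: [435.2, 331.2, 204.4]
tool_rot: [2.638, -0.001, 1.469]
force: [0.1, -0.2, -1.8]
width: 22.5
gripper_force: 58.7
```

Run:
```python
from h import *
s=read_state();print(s["clock"],s["eef_pos"],s["tool_rot"],s["force"],s["width"],s["gripper_force"],s["qpos"].round(2))
row([470,250,300],RV)
```

```text
5.3667 [435.21473041 331.18496463 204.38489991] [ 2.63847012e+00 -1.39959369e-03  1.46871819e+00] [ 0.10421924 -0.15460464 -1.77407645] 22.53768002626848 58.68932783603668 [-0.93  0.48 -0.05  2.16  1.11  0.52 -2.07]
row [-0.2569  0.2791 -0.2106] [ 0.3183  0.0443 -0.176 ] mm 130 deg 33
```

move_arm:
  rows: "0 0.06 -0.12 0 0 0 1;0 0.12 -0.23 0 0 0 1;-0.05 0.2 -0.22 0.08 0 0 1;-0.25 0.28 -0.21 0.32 0.044 -0.176 1;-0.25 0.28 -0.21 0.32 0.044 -0.176 1;-0.25 0.28 -0.21 0.32 0.044 -0.176 1;-0.25 0.28 -0.21 0.32 0.044 -0.176 1;-0.25 0.28 -0.21 0.32 0.044 -0.176 1;-0.25 0.28 -0.21 0.32 0.044 -0.176 1"

```text
clock: 6.12
eef_pos: [472.3, 249.4, 299.6]
tool_rot: [-3.135, -0.0, 1.749]
force: [1.5, 0.8, -1.2]
width: 22.8
gripper_force: 58.8
```

Run:
```python
from h import *
s=read_state();print(s["clock"],s["eef_pos"],s["tool_rot"],s["force"],s["width"],s["gripper_force"],s["qpos"].round(2))
row([585.8,-29.7,225],RV)
```

```text
6.1167 [472.30953666 249.42890903 299.56240024] [-3.13467994e+00 -9.90567484e-05  1.74928032e+00] [ 1.50413017  0.80421113 -1.17760438] 22.820370224478957 58.84055972099304 [-0.23  0.43 -0.44  1.76  0.21  1.01 -0.57]
row [-0.9828  0.2088  0.247 ] [-0.0044 -0.0001 -0.001 ] mm 310 deg 0
```

move_arm:
  rows: "-0.98 0.21 0.1 -0.004 0 0 1;-0.98 0.21 0.1 -0.004 0 0 1;-0.98 0.21 0.1 -0.004 0 0 1;-0.98 0.21 0.1 -0.004 0 0 1;-0.98 0.21 0.1 -0.004 0 0 1;-0.98 0.21 0.1 -0.004 0 0 1;-0.98 0.21 0.1 -0.004 0 0 1;-0.98 0.21 0.24 -0.004 0 0 1;-0.98 0.21 0.24 -0.004 0 0 1;-0.98 0.21 0.24 -0.004 0 0 1;-0.98 0.21 0.24 -0.004 0 0 1"

```text
clock: 7.03
eef_pos: [584.9, -25.4, 227.4]
tool_rot: [3.139, 0.0, 1.751]
force: [-0.0, 0.8, 0.2]
width: 22.4
gripper_force: 59.1
```

Run:
```python
from h import *
s=read_state();print(s["clock"],s["eef_pos"],s["tool_rot"],s["force"],s["torque"],s["width"],s["qpos"].round(2))
row([585.8,-29.7,205],RV)
T=Cam("top");S=Cam("scene")
a=T.img[140:320,280:520];b=S.img[90:270,180:420]
cv2.imwrite("pics/w1.png",cv2.resize(np.hstack([a,b])[:,:,::-1],(800,300)))
p=np.array(s["eef_pos"]);print("foot px expected T,S",T.px(p-[0,0,108]),S.px(p-[0,0,108]),"well3",S.px([585.8,-29.7,90]))
```

```text
7.0333 [584.94756547 -25.42327815 227.43984919] [3.13922016e+00 3.12240809e-04 1.75119494e+00] [-0.00455516  0.78766534  0.19510623] [ 0.01655295 -0.05709041  0.00681279] 22.4162138641261 [ 0.23  0.57 -0.37  1.72  0.25  0.89 -0.06]
row [-0.0145  0.0001  0.0748] [0.0015 0.0002 0.0003] mm 23 deg 0
foot px expected T,S [374.16238012 245.52338471] [291.52939997 208.18339898] well3 [289.99449452 218.28044299]
```

View pics/w1.png

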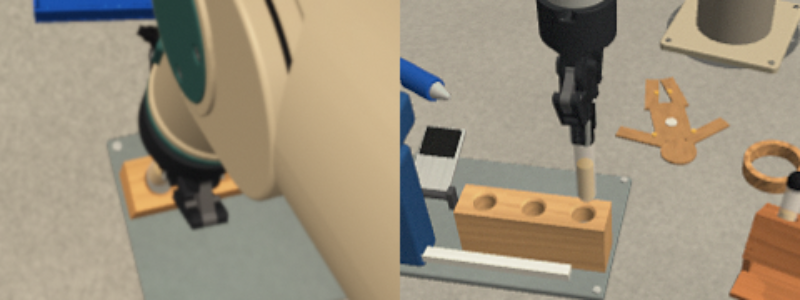

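move_arm:
  rows: "-0.0145 0 0.02 0 0 0 1;-0.0145 0 0.04 0 0 0 1;-0.0145 0 0.06 0 0 0 1;-0.0145 0 0.075 0 0 0 1;-0.0145 0 0.075 0 0 0 1;-0.0145 0 0.075 0 0 0 1"

```text
clock: 7.63
eef_pos: [585.5, -30.6, 204.6]
tool_rot: [3.14, 0.001, 1.751]
force: [-0.1, -0.6, -1.1]
width: 22.5
gripper_force: 59.1
```

Run:
```python
from h import *
s=read_state();print(s["clock"],s["eef_pos"],s["tool_rot"],s["force"],s["torque"],s["width"])
row([585.8,-29.7,188],RV)
```

```text
7.6333 [585.51177115 -30.55949475 204.55445258] [3.13964819e+00 1.02977516e-03 1.75063525e+00] [-0.10771554 -0.57671929 -1.1288339 ] [ 0.00053138 -0.02423537  0.0132855 ] 22.48882490994099
row [0.0027 0.0014 0.0552] [ 0.0012  0.0007 -0.0001] mm 17 deg 0
```

move_arm:
  rows: "0.002 0.001 0.01 0 0 0 1;0.002 0.001 0.02 0 0 0 1;0.002 0.001 0.03 0 0 0 1;0.002 0.001 0.04 0 0 0 1;0.002 0.001 0.05 0 0 0 1;0.002 0.001 0.05 0 0 0 1"

```text
clock: 8.13
eef_pos: [585.5, -30.2, 189.2]
tool_rot: [3.14, 0.001, 1.75]
force: [-0.5, -1.6, -1.0]
width: 22.4
gripper_force: 59.1
```

move_arm:
  rows: "0 0 0.012 0 0 0 1;0 0 0.024 0 0 0 1;0 0 0.036 0 0 0 1;0 0 0.048 0 0 0 1;0 0 0.055 0 0 0 1;0 0 0.055 0 0 0 1"

```text
clock: 8.63
eef_pos: [585.7, -30.2, 172.8]
tool_rot: [3.14, 0.001, 1.75]
force: [0.3, 0.0, -1.7]
width: 22.7
gripper_force: 59.1
```

move_arm:
  rows: "0 0 0.008 0 0 0 1;0 0 0.016 0 0 0 1;0 0 0.024 0 0 0 1;0 0 0.024 0 0 0 1"

```text
clock: 8.97
eef_pos: [587.1, -30.4, 171.6]
tool_rot: [3.136, 0.004, 1.75]
force: [-8.9, -1.4, 34.1]
width: 22.6
gripper_force: 64.2
```

Well 3 stops the tube at about 28 mm with 34 N, so it is jammed. On to well 2.

move_arm:
  rows: "0 0 -0.04 0 0 0 1;0 0 -0.08 0 0 0 1;0 0 -0.12 0 0 0 1;0 0 -0.155 0 0 0 1;0 0 -0.155 0 0 0 1"

```text
clock: 9.38
eef_pos: [587.5, -29.8, 215.0]
tool_rot: [3.134, 0.002, 1.75]
force: [-0.0, -0.4, -0.2]
width: 22.5
gripper_force: 59.4
```

Run:
```python
from h import *
s=read_state();print(s["clock"],s["eef_pos"],s["tool_rot"],s["force"],s["torque"],s["width"])
row([597.6,-91.2,207],RV)
```

```text
9.3833 [587.48281065 -29.76144621 215.01601659] [3.13439212e+00 1.83872983e-03 1.75025613e+00] [-0.02859231 -0.42245601 -0.19598863] [-0.00457507 -0.02372604  0.01609002] 22.529675071401392
row [-0.2075 -0.0036  0.0271] [ 0.0046  0.0012 -0.0003] mm 63 deg 0
```

move_arm:
  rows: "-0.1 0 0 0.005 0.001 0 1;-0.207 -0.0035 0 0.005 0.001 0 1;-0.207 -0.0035 0.01 0.005 0.001 0 1;-0.207 -0.0035 0.02 0.005 0.001 0 1;-0.207 -0.0035 0.027 0.005 0.001 0 1;-0.207 -0.0035 0.027 0.005 0.001 0 1"

```text
clock: 9.88
eef_pos: [595.4, -90.0, 203.8]
tool_rot: [-3.135, -0.002, 1.752]
force: [-0.2, 1.0, -1.5]
width: 22.4
gripper_force: 59.4
```

Run:
```python
from h import *
s=read_state();print(s["clock"],s["eef_pos"],s["tool_rot"],s["force"],s["torque"],s["width"])
row([597.6,-91.2,188],RV)
```

```text
9.8833 [595.40741669 -90.00423358 203.76722236] [-3.13507060e+00 -1.78462214e-03  1.75184873e+00] [-0.24650615  0.98486504 -1.51002879] [-0.01839155 -0.02160658 -0.0169579 ] 22.44968440886579
row [-0.0053  0.0068  0.0525] [-0.0042 -0.0011  0.0007] mm 16 deg 0
```

move_arm:
  rows: "-0.003 0.005 0 -0.003 0 0 1;-0.003 0.005 0 -0.003 0 0 1;-0.003 0.005 0 -0.003 0 0 1"

```text
clock: 10.13
eef_pos: [597.8, -91.3, 204.9]
tool_rot: [-3.142, -0.0, 1.751]
force: [-0.2, -0.3, -0.2]
width: 22.5
gripper_force: 59.4
```

Run:
```python
from h import *
s=read_state();print(s["clock"],s["eef_pos"],s["tool_rot"],s["force"],s["torque"],s["width"])
row([597.6,-91.2,188],RV)
```

```text
10.1333 [597.79989592 -91.32713321 204.88374743] [-3.14156284e+00 -3.83141751e-04  1.75133511e+00] [-0.18979287 -0.25976889 -0.19588805] [0.02466147 0.01062117 0.00637414] 22.512092716294326
row [ 0.0005 -0.0006  0.0563] [-0.     -0.0002  0.0003] mm 17 deg 0
```

move_arm:
  rows: "0 0 0.012 0 0 0 1;0 0 0.024 0 0 0 1;0 0 0.036 0 0 0 1;0 0 0.048 0 0 0 1;0 0 0.055 0 0 0 1;0 0 0.055 0 0 0 1"

```text
clock: 10.63
eef_pos: [597.2, -92.0, 187.5]
tool_rot: [-3.14, -0.001, 1.75]
force: [0.1, -0.1, -0.8]
width: 22.5
gripper_force: 59.4
```

move_arm:
  rows: "0 0 0.012 0 0 0 1;0 0 0.024 0 0 0 1;0 0 0.036 0 0 0 1;0 0 0.048 0 0 0 1;0 0 0.055 0 0 0 1;0 0 0.055 0 0 0 1"

```text
clock: 11.13
eef_pos: [597.2, -92.0, 171.0]
tool_rot: [-3.14, -0.001, 1.75]
force: [1.0, 0.0, -0.3]
width: 22.4
gripper_force: 59.4
```

move_arm:
  rows: "0 0 0.008 0 0 0 1;0 0 0.016 0 0 0 1;0 0 0.024 0 0 0 1;0 0 0.024 0 0 0 1"

```text
clock: 11.47
eef_pos: [597.3, -92.0, 164.0]
tool_rot: [-3.14, -0.0, 1.75]
force: [0.1, 0.0, -0.8]
width: 22.6
gripper_force: 59.4
```

Now deeper than either jam stop allows, with no force. Continuing down.

move_arm:
  rows: "0 0 0.012 0 0 0 1;0 0 0.024 0 0 0 1;0 0 0.036 0 0 0 1;0 0 0.048 0 0 0 1;0 0 0.06 0 0 0 1;0 0 0.068 0 0 0 1;0 0 0.068 0 0 0 1"

```text
clock: 12.05
eef_pos: [597.2, -92.0, 143.4]
tool_rot: [-3.14, -0.001, 1.75]
force: [0.1, -0.1, -0.9]
width: 22.6
gripper_force: 59.4
```

move_arm:
  rows: "0 0 0.006 0 0 0 1;0 0 0.012 0 0 0 1;0 0 0.018 0 0 0 1;0 0 0.018 0 0 0 1"

```text
clock: 12.38
eef_pos: [598.1, -92.0, 140.0]
tool_rot: [3.141, 0.0, 1.75]
force: [-1.6, 0.4, 6.8]
width: 22.7
gripper_force: 60.4
```

Bottomed at about 60 mm depth: well 2 is the clear one. I release and rise.

move_arm:
  rows: "0 0 -0.004 0 0 0 1;0 0 -0.004 0 0 0 0.3;0 0 -0.004 0 0 0 -0.3;0 0 -0.004 0 0 0 -1;0 0 -0.004 0 0 0 -1;0 0 -0.004 0 0 0 -1;0 0 -0.004 0 0 0 -1;0 0 -0.004 0 0 0 -1"

```text
clock: 13.05
eef_pos: [597.6, -92.0, 139.8]
tool_rot: [-3.141, -0.0, 1.75]
force: [0.3, -0.1, -0.1]
width: 85.3
gripper_force: 0.0
```

move_arm:
  rows: "0 0 -0.06 0 0 0 -1;0 0 -0.15 0 0 0 -1;0 0 -0.28 0 0 0 -1;0 0 -0.4 0 0 0 -1;0 0 -0.5 0 0 0 -1;0 0 -0.5 0 0 0 -1"

```text
clock: 13.55
eef_pos: [601.3, -91.8, 296.8]
tool_rot: [3.13, 0.003, 1.75]
force: [0.1, -0.1, 0.5]
width: 85.4
gripper_force: 0.0
```

Run:
```python
from h import *
s=read_state();print(s["clock"],s["eef_pos"],s["tool_rot"],s["force"],s["qpos"].round(2))
S=Cam("scene");T=Cam("top")
b=S.img[90:270,130:370];print(S.px([597.2,-92,160]),S.px([597.2,-92,90]))
cv2.imwrite("pics/r1.png",cv2.resize(b[:,:,::-1],(640,480)))
row([503.5,-283.5,180],RV)
```

```text
13.55 [601.33057224 -91.84131924 296.82317095] [3.13015660e+00 3.10797317e-03 1.75008336e+00] [ 0.06280059 -0.10317327  0.46621181] [ 0.35  0.53 -0.39  1.58  0.22  1.06  0.08]
[256.28962308 188.61665055] [259.61610669 214.14872579]
row [-0.5711 -0.4254  0.3702] [ 0.0014  0.0005 -0.0004] mm 241 deg 0
```

View pics/r1.png

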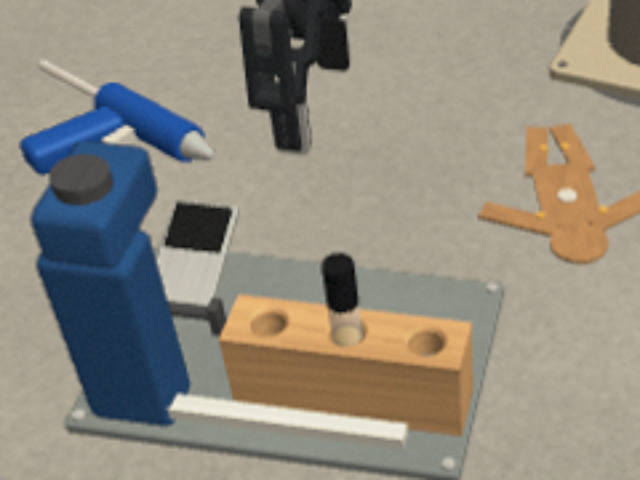

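The tube stands in the middle well with its cap top where z = 160 projects. Next is the treadle, with the fingers shut.

move_arm:
  rows: "-0.05 -0.12 0 0 0 0 1;-0.15 -0.25 0 0 0 0 1;-0.28 -0.36 0 0 0 0 1;-0.4 -0.425 0 0 0 0 1;-0.57 -0.425 0.05 0 0 0 1;-0.57 -0.425 0.15 0 0 0 1;-0.57 -0.425 0.28 0 0 0 1;-0.57 -0.425 0.37 0 0 0 1;-0.57 -0.425 0.4 0 0 0 1;-0.57 -0.425 0.4 0 0 0 1"

```text
clock: 14.48
eef_pos: [500.2, -281.7, 166.3]
tool_rot: [-3.135, -0.005, 1.751]
force: [0.1, 0.1, 1.0]
width: -0.2
gripper_force: 0.0
```

Run:
```python
from h import *
s=read_state();print(s["clock"],s["eef_pos"],s["tool_rot"],s["force"],s["width"],s["qpos"].round(2))
row([503.5,-283.5,75],RV)
```

```text
14.4833 [ 500.23126749 -281.72445991  166.33021877] [-3.13507859 -0.00537711  1.75075403] [0.05286456 0.06413001 1.00278915] -0.15713719158308645 [ 0.67  0.64 -0.32  1.8   0.28  0.76  0.38]
row [-0.0094  0.0116  0.3043] [-0.0041 -0.0034 -0.    ] mm 91 deg 0
```

move_arm:
  rows: "-0.006 0.006 0.06 0 0 0 1;-0.006 0.006 0.14 0 0 0 1;-0.006 0.006 0.22 0 0 0 1;-0.006 0.006 0.28 0 0 0 1;-0.006 0.006 0.3 0 0 0 1;-0.006 0.006 0.3 0 0 0 1"

```text
clock: 14.98
eef_pos: [504.9, -283.9, 79.8]
tool_rot: [-3.14, -0.001, 1.751]
force: [-0.1, 0.3, 0.0]
width: 0.1
gripper_force: 0.0
```

Run:
```python
from h import *
s=read_state();print(s["clock"],s["eef_pos"],s["tool_rot"],s["force"],s["width"])
row([503.5,-283.5,75],RV)
S=Cam("scene");b=S.img[130:250,140:300];cv2.imwrite("pics/t1.png",cv2.resize(b[:,:,::-1],(640,480)))
```

```text
14.9833 [ 504.91239761 -283.89810082   79.7832893 ] [-3.14047330e+00 -9.07023106e-04  1.75125532e+00] [-0.05052148  0.29838879  0.03705337] 0.0603933434521308
row [ 0.0021 -0.0044  0.016 ] [-0.0007 -0.0006  0.0003] mm 5 deg 0
```

View pics/t1.png

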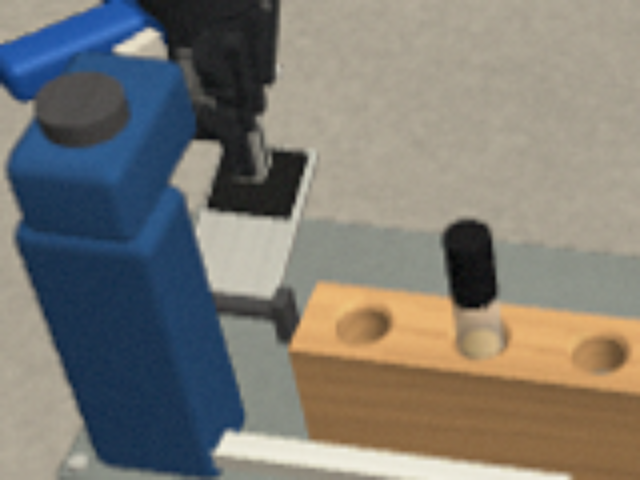

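The fingertips are centred over the pad at about (258,178) in the crop. I press down in stages.

move_arm:
  rows: "0 -0.004 0.02 0 0 0 1;0 -0.004 0.04 0 0 0 1;0 -0.004 0.06 0 0 0 1;0 -0.004 0.08 0 0 0 1;0 -0.004 0.095 0 0 0 1;0 -0.004 0.105 0 0 0 1;0 -0.004 0.105 0 0 0 1"

```text
clock: 15.62
eef_pos: [501.8, -286.1, 51.7]
tool_rot: [-3.138, 0.002, 1.749]
force: [-9.6, 1.4, 24.0]
width: -0.1
gripper_force: 12.5
```

move_arm:
  rows: "0 0 0.007 0 0 0 1;0 0 0.014 0 0 0 1;0 0 0.018 0 0 0 1;0 0 0.018 0 0 0 1"

```text
clock: 15.95
eef_pos: [501.8, -286.1, 50.8]
tool_rot: [-3.138, 0.004, 1.749]
force: [-17.7, 5.0, 63.3]
width: 0.3
gripper_force: 31.8
```

The force jumped to 63 N with under 1 mm of travel. The height of 51 mm matches the measured pad height (60.5 - 23 + 14), so the treadle is at its stop. I lift off.

move_arm:
  rows: "0 0 -0.02 0 0 0 1;0 0 -0.05 0 0 0 1;0 0 -0.09 0 0 0 1;0 0 -0.15 0 0 0 1;0 0 -0.25 0 0 0 1;0 0 -0.4 0 0 0 1;0 0 -0.5 0 0 0 1;0 0 -0.5 0 0 0 1;0 0 -0.5 0 0 0 1;0 0 -0.5 0 0 0 1;0 0 -0.5 0 0 0 1;0 0 -0.5 0 0 0 1"

```text
clock: 16.95
eef_pos: [502.8, -284.4, 191.7]
tool_rot: [-3.139, -0.002, 1.75]
force: [0.1, 0.3, -0.3]
width: -0.1
gripper_force: 0.0
```

Run:
```python
from h import *
s=read_state();print(s["clock"],s["eef_pos"],s["force"])
cv2.imwrite("pics/f1.png",Cam("scene").img[:,:,::-1])
```

```text
16.95 [ 502.77035841 -284.35779765  191.71684371] [ 0.05366692  0.31189547 -0.27935411]
```

View pics/f1.png

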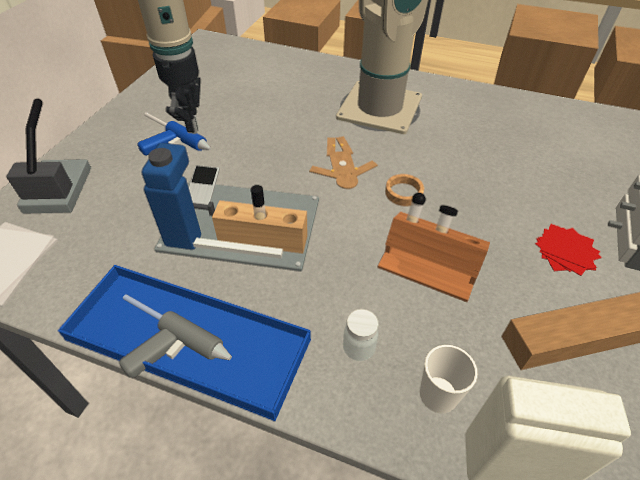

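The tube stands in the middle well at (259,200), and the treadle is back up with its pad at (204,175), as at the start. The other two tubes and the jar have not moved.

```bash
python3 -c "
from cell import *
print(finish_job())"
```

```text
the job is handed in; nothing more can be done
None
```

The long tube stands cap up in the clear middle well, the treadle was pressed to its stop and came back up, the other two tubes and the jar were left alone, and the job was handed in at about 17 s.

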